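# Close and clip a sheet-steel parts case

### The arm

A 6-joint arm with a two-finger parallel gripper is mounted at the origin on the work surface. World frame = base frame: x ahead of the robot, y to its left, z up, the work surface at z = 0. Lengths are in m, angles in rad, forces in N, time in s.
With the tool pointing down it reaches from about 0.3 to 0.875 m from the base axis. Payload 6.4 kg.
Tool frame: the origin (TCP) lies at the very end of the fingers, on their centre line; the grasp point (between the pads) lies 19 mm behind it; z points along the fingers, y is the line along which they close (so a half turn about z gives the same grasp; the last joint's range is limited). The gripper opens to 85 mm and grips with 20 to 120 N. Pads are 22 mm wide; open, the fingers measure 114 mm over their backs; the gripper's body (76 mm by 85 mm) begins 54 mm behind the grasp point. The pads swing forward as they close: fully open they stand 13 mm farther back than shut.
Start: joints at [1.055, 0.181, 1.607, -0, 1.354, -0.206], TCP at [0.175, 0.548, 0.231] pointing down, gripper open.
Joint ranges: [-2.99, 2.99], [-0.89, 2.07], [0.3, 2.58], [-1.14, 4.28], [0, 2.63], [-3.12, 3.12]. Speed limits (rad/s): [2.57, 2.57, 3.01, 3.14, 3.14, 3.14].

### API

Orientations are given as a unit quaternion [w, x, y, z].
In Python, from bench import ctrl gives the robot as it stands.
- The arm moves only by the tool jog_arm, never from a script. Its argument "series" is a list that holds one entry, the list of rows, each a list of 7 numbers: the shift along the tool's x, y, z in mm, then the turn, a rotation vector about the tool's x, y, z in rad, then the finger opening in mm, from 0 to 85.4. In form: [[[tx, ty, tz, rx, ry, rz, gripper], ...]]. A call has exactly 10 rows; each row shifts and turns the commanded pose from where the row before left it, along the tool's axes as they then stand; what a row does not reach is not made up. A row lasts 1/10 s, in which the tool goes at most 50 mm and 8.59 degrees, less where a joint would pass 70% of its speed; a pose out of reach is approached as far as the arm can. A call with a gripper value outside its range is refused whole. The fingers move at their own pace and stop on an object; the grip force is fixed at half the most. Time passes only in rows, so rows that do not move let the fingers close, or fill a call up. It gives the time, the measured TCP pose, the force, the opening and the grip force at its end, in the units of the state.
- ctrl.get_obs(): the state, without advancing time (a new reading comes with each control period).
- ctrl.camera(name): name is "side" or "top"; returns a dict with "frame" (400x640x3 uint8, blue, green, red), "z_map" (400x640 float32, m along the optical axis (not along the pixel's ray), 0 where there is no reading), "fx", "fy", "cx", "cy" (pixels), "k1" (the pictures are not rectified: a ray, as slopes to the right and down, at radius r is drawn at 1 + k1 r^2 times it, then the intrinsics apply), "xyz" and "rotation" of the camera in the world. Camera axes: x right, y down, z forward; pixel columns grow to the right and rows downward; lengths in m; the calibration is good to about 2 mm. A picture is of the moment at which its call begins.
- ctrl.hand_in(): hands the job in; it is judged then, once.
The state is a dict: "time_s": time; "q": joint angles; "dq": joint speeds; "joint_efforts": joint torques, N m; "eef_pos": TCP position; "eef_rot": TCP orientation; "wrist_force": force on the tool from outside, world axes, zero at the start; "torque": the same for the moment, N m; "opening": opening from 0.0 (shut) to 1.0 (fully open); "grasp_force": force on a finger pad.
Only numpy, scipy, OpenCV 4.12 (cv2) and the standard library are available. Lean on these libraries where they do the work, as an engineer would, in place of code of your own. Each camera call takes 0.05 s, during which the arm holds its last target. There are 200 camera calls.

### The job

With the gripper closed, push the sliding lid of the grey parts case fully home against its stop, then fold the four lid clips inward over the rim and press each one down until it snaps fully shut, in opposite-corner order: any corner first, next the corner diagonally opposite, then the remaining two. Push gently, stopping as soon as you feel the stop, so that nothing on the case is bent, and leave the tools and parts around it where they are.

Things in the scene. Friction and masses are not known exactly. Their poses are not given: they have to be found in the camera images.
- case: Grey sheet-steel parts case, 240 mm long (its x), 200 mm wide (its y), rim 100 mm high, bolted to the bench. Origin: centre of its underside; x runs along its length away from the robot (its yaw varies), y to its left, z up. Side rims 21 mm wide; the near end of the rim is open so that the lid slides in, the far end has a stop.
- lid (a joint): How far (m) the bright metal lid (227 x 154 x 12 mm, its flat top 98 mm above the case's underside) is slid out of the case towards its near end (case -x); 0 = fully home against the stop, at most 0.04. Slides at about 3 N; the stop is hard.
- lid_field (a point): Point at the middle of the top edge of the near end face of the lid's raised centre field. The field is 110 mm (x) by 92 mm (y), stands 16 mm above the lid's flat top, and its upright near end face is a good place to push the lid with closed fingers towards case +x.
- clip_near_left (a joint): Angle (rad) of the near left lid clip: 0 = shut, flat over the rim; 1.6 to 1.85 = open, upright or leaning outward; stop at 1.95. Hinge axis along case x, at case x -65, y 108 mm, outside the wall, nominally 110.5 mm above the case's underside. All four clips: steel flap 26 mm wide, 4 mm thick, reaching 54 mm inward; its top, when shut, 5 mm above its hinge axis.
- clip_near_right (a joint): Angle (rad) of the near right lid clip: 0 = shut, flat over the rim; 1.6 to 1.85 = open, upright or leaning outward; stop at 1.95. Hinge axis along case x, at case x -65, y -108 mm, outside the wall, nominally 110.5 mm above the case's underside. Each clip is bolted in a slot, up to 7 mm above or below nominal, unmeasured. Fold: push its outer face inward, then press down on top.
- clip_far_left (a joint): Angle (rad) of the far left lid clip: 0 = shut, flat over the rim; 1.6 to 1.85 = open, upright or leaning outward; stop at 1.95. Hinge axis along case x, at case x 65, y 108 mm, outside the wall, nominally 110.5 mm above the case's underside. Each clip swings freely (1 N) to about 0.5 rad, then its hook rides over a sprung catch: about 8 N, pressed 32 mm inward of the hinge.
- clip_far_right (a joint): Angle (rad) of the far right lid clip: 0 = shut, flat over the rim; 1.6 to 1.85 = open, upright or leaning outward; stop at 1.95. Hinge axis along case x, at case x 65, y -108 mm, outside the wall, nominally 110.5 mm above the case's underside. Each clip lets go suddenly some 3 mm (at 32 mm from the hinge) above shut, then a hard stop. 40 N of contact force bends it: stop at 10 to 15 N felt.
- wrench: Bystander, to be left alone: open-ended wrench lying on the bench just beyond the far end of the case.
- weight: Bystander, to be left alone: dark steel slug, a cylinder 48 mm across and 30 mm high, standing beside the left side of the case.
- bracket: Bystander, to be left alone: small bent sheet-steel angle bracket, 50 x 40 x 44 mm, standing beside the right side of the case.
- hammer: Bystander, to be left alone: hammer lying at the left of the bench.
- oil: Bystander, to be left alone: steel oil bottle, 64 mm across and 150 mm high, standing at the right.
- driver: Bystander, to be left alone: screwdriver lying at the near right.

How it is judged:
On the way, in this order (a step that is already met when the one before it is completed fails the run):
1. the lid is fully home while all four clips are still open (value of joint lid below 0.0025 m and value of joint each of clip_near_left, clip_near_right, clip_far_left, clip_far_right above 0.25 rad), for 0.1 s.
2. two diagonally opposite clips are snapped shut while the other two are still open (((value of joint each of clip_near_left, clip_far_right below 0.04 rad and value of joint each of clip_near_right, clip_far_left above 0.25 rad) or (value of joint each of clip_near_right, clip_far_left below 0.04 rad and value of joint each of clip_near_left, clip_far_right above 0.25 rad))), for 0.1 s.
3. all four clips are snapped shut (value of joint each of clip_near_left, clip_near_right, clip_far_left, clip_far_right below 0.04 rad), for 0.1 s.
At the end, for the whole second after the job is handed in: The lid is home within 2.5 mm of its stop and all four clips are snapped down within 0.04 rad of fully shut, closed as one diagonal pair and then the other (all of step 3 and value of joint lid below 0.0025 m); the robot touches nothing.
It fails at once if the fingers or the arm push on the case, its lid or a clip with more than 40 N (contact force between case and the fingers above 40 N or contact force between case and the arm above 40 N).
It fails at once if a bystander is moved by more than 30 mm (distance of any of wrench, weight, bracket, hammer, oil, driver from where it was at the start of the episode above 0.03 m).
It also fails if it takes over 66 s, if anything falls off the work surface, if the arm or the gripper's body presses on something with over 40 N, if the wrist force passes 120 N, or if a joint passes its speed limit or range.

## Working session

There is one attempt and no reset: what is moved stays moved. The work goes in short steps, Python scripts to look and compute and a tool call to move; the robot and the scene stay as the last step left them, time stands still between calls to the robot, and variables do not carry over. Pictures are saved under pics/ and viewed, at most 10 in all, crops included, and the job is handed in when it is done.

Besides the shell and the picture viewer there is one more tool, called after ">>>" in YAML: its name, and indented under it one key for each argument. jog_arm: Moves the arm, as the interface text tells. Its arguments: {"type":"object","properties":{"series":{"type":"array"}},"required":["series"]}

```bash
ls; mkdir -p pics
python3 - <<'E'
from bench import ctrl
import cv2,numpy as np
o=ctrl.get_obs()
print({k:np.round(v,4).tolist() for k,v in o.items()})
for n in("top","side"):
    c=ctrl.camera(n); cv2.imwrite(f"pics/{n}0.png",c["frame"]); np.savez(f"pics/{n}0.npz",**c)
    print(n,{k:np.round(v,4).tolist() for k,v in c.items() if k not in("frame","z_map")})
E
```

```text
pics
{'time_s': 0.0, 'q': [1.0547, 0.1816, 1.608, -0.0, 1.3538, -0.2063], 'dq': [0.0009, -0.0006, -0.0006, -0.0002, -0.001, -0.0004], 'joint_efforts': [0.0005, -44.488, -35.1332, -0.0002, 0.0092, 0.0], 'eef_pos': [0.175, 0.5471, 0.2304], 'eef_rot': [-0.0003, 0.1543, 0.988, -0.0008], 'wrist_force': [0.2997, -0.115, 0.3833], 'torque': [-0.0248, -0.0104, -0.0613], 'grasp_force': 0.0, 'opening': 1.0003}
top {'fx': 454.3067, 'fy': 454.3067, 'cx': 318.3644, 'cy': 195.606, 'k1': -0.0015, 'xyz': [0.4068, -0.0379, 1.3148], 'rotation': [0.0539, -0.6959, 0.7151, -0.0396]}
side {'fx': 367.3164, 'fy': 367.3164, 'cx': 317.4344, 'cy': 199.2423, 'k1': -0.0541, 'xyz': [0.2712, 0.5527, 0.8169], 'rotation': [0.0771, -0.2135, 0.9128, -0.3396]}
```

View pics/top0.png

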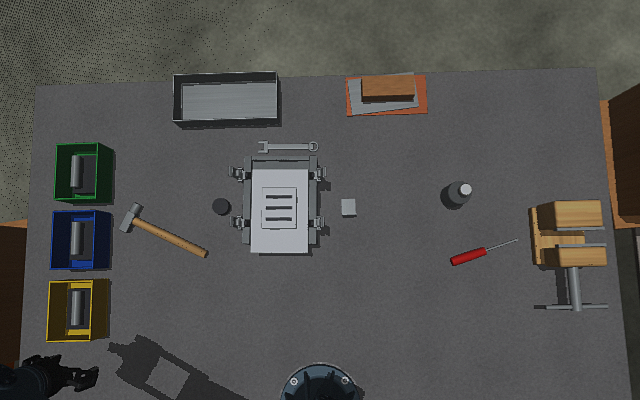

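View pics/side0.png

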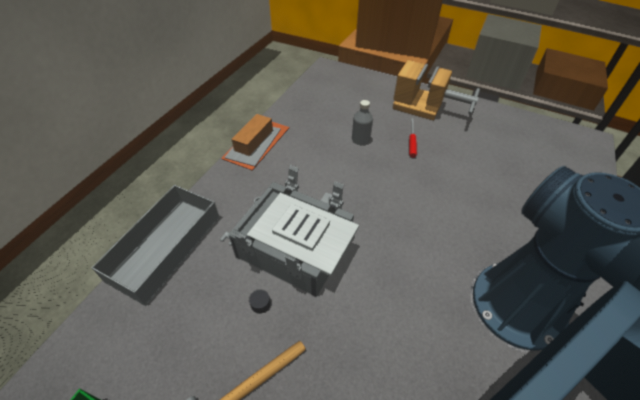

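The top view shows the case at about (282,205), its raised field at (262-297,188-227), and the clips near (238,172), (238,222), (320,172) and (320,223). The side view shows the same case at (295,240), with the weight at (260,300). Next I'll build point clouds from the depth maps.

```bash
cat > h.py <<'E'
import numpy as np,cv2
from scipy.spatial.transform import Rotation as R
def rot(q): return R.from_quat([q[1],q[2],q[3],q[0]])
def rays(c,uv):
    K=np.array([[c["fx"],0,c["cx"]],[0,c["fy"],c["cy"]],[0,0,1]],float)
    s=cv2.undistortPoints(np.float64(uv).reshape(-1,1,2),K,np.array([float(c["k1"]),0,0,0])).reshape(-1,2)
    return np.c_[s,np.ones(len(s))]
def cloud(c):
    v,u=np.mgrid[:400,:640]
    d=rays(c,np.c_[u.ravel(),v.ravel()])*c["z_map"].reshape(-1,1)
    P=rot(c["rotation"]).apply(d)+c["xyz"]
    P[c["z_map"].ravel()==0]=np.nan
    return P.reshape(400,640,3)
def onplane(c,uv,z):
    d=rot(c["rotation"]).apply(rays(c,uv)); o=np.array(c["xyz"])
    return o+d*((z-o[2])/d[:,2])[:,None]
E
python3 - <<'E'
from h import *
t=np.load("pics/top0.npz"); P=cloud(t)
s=np.load("pics/side0.npz"); S=cloud(s)
print("bench z top",np.nanmedian(P[300:320,350:420,2]),"side",np.nanmedian(S[350:380,330:350,2]))
for n,Q,(r0,r1,c0,c1) in(("top",P,(145,265,225,335)),("side",S,(160,300,215,370))):
    q=Q[r0:r1,c0:c1].reshape(-1,3); q=q[~np.isnan(q[:,0])]
    h,e=np.histogram(q[:,2],np.arange(-.01,.2,.004)); print(n,[(round(a,3),int(b)) for a,b in zip(e,h) if b>15])
    for lo,hi in((.092,.104),(.108,.12),(.124,.2)):
        k=q[(q[:,2]>lo)&(q[:,2]<hi)]
        (cx,cy),(w,hh),a=cv2.minAreaRect(np.float32(k[:,:2]*1000)); print(lo,len(k),np.round([cx,cy,w,hh,a],1), np.median(k[:,2]).round(4))
for n,c,(r0,r1,c0,c1) in(("top",t,(140,265,222,342)),("side",s,(155,300,215,365))):
    i=cv2.resize(c["frame"][r0:r1,c0:c1],None,fx=5 if n=="top" else 4,fy=5 if n=="top" else 4,interpolation=cv2.INTER_CUBIC)
    cv2.imwrite(f"pics/{n}crop.png",i[:600,:800])
E
```

```text
bench z top 0.0008085034785272338 side -0.0006160072429490793
top [(np.float64(-0.01), 30), (np.float64(-0.006), 824), (np.float64(-0.002), 2825), (np.float64(0.002), 1498), (np.float64(0.006), 260), (np.float64(0.01), 59), (np.float64(0.022), 17), (np.float64(0.026), 28), (np.float64(0.03), 22), (np.float64(0.078), 16), (np.float64(0.082), 195), (np.float64(0.086), 281), (np.float64(0.09), 192), (np.float64(0.094), 1457), (np.float64(0.098), 2680), (np.float64(0.102), 671), (np.float64(0.106), 121), (np.float64(0.11), 593), (np.float64(0.114), 832), (np.float64(0.118), 150), (np.float64(0.13), 17), (np.float64(0.134), 41), (np.float64(0.138), 49), (np.float64(0.142), 37), (np.float64(0.146), 20), (np.float64(0.154), 35), (np.float64(0.158), 48), (np.float64(0.162), 43), (np.float64(0.166), 19)]
0.092 4778 [550.8  90.6 207.3 262.4  87.8] 0.0991
0.108 1618 [562.8  89.7 224.2 169.2  88.3] 0.1146
0.124 345 [561.8  91.4 249.  156.1  88. ] 0.1479
side [(np.float64(-0.01), 43), (np.float64(-0.006), 4249), (np.float64(-0.002), 7270), (np.float64(0.002), 455), (np.float64(0.006), 140), (np.f
[... 424 characters left out ...]
oat64(0.078), 99), (np.float64(0.082), 393), (np.float64(0.086), 170), (np.float64(0.09), 292), (np.float64(0.094), 3494), (np.float64(0.098), 1233), (np.float64(0.102), 108), (np.float64(0.106), 202), (np.float64(0.11), 1300), (np.float64(0.114), 307), (np.float64(0.118), 37), (np.float64(0.122), 22), (np.float64(0.126), 30), (np.float64(0.13), 46), (np.float64(0.134), 55), (np.float64(0.138), 69), (np.float64(0.142), 41), (np.float64(0.146), 44), (np.float64(0.15), 31), (np.float64(0.154), 41), (np.float64(0.158), 54), (np.float64(0.162), 48)]
0.092 4978 [549.9  96.4 221.8 264.8  88. ] 0.0969
0.108 1750 [561.   97.4 228.2 170.1  87.7] 0.1126
0.124 476 [562.1  96.2 251.5 157.   88.5] 0.1443
```

Run:
```python
import cv2
a=cv2.imread("pics/topcrop.png");b=cv2.imread("pics/sidecrop.png")
print(a.shape,b.shape)
```

```text
(600, 600, 3) (580, 600, 3)
```

View pics/topcrop.png

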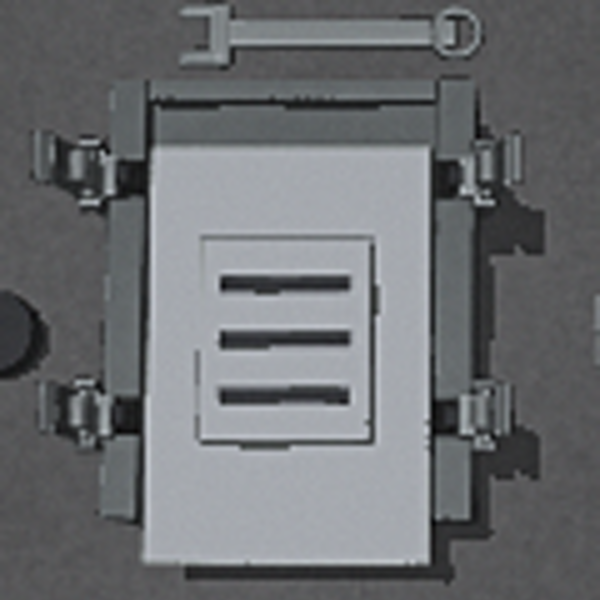

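View pics/sidecrop.png

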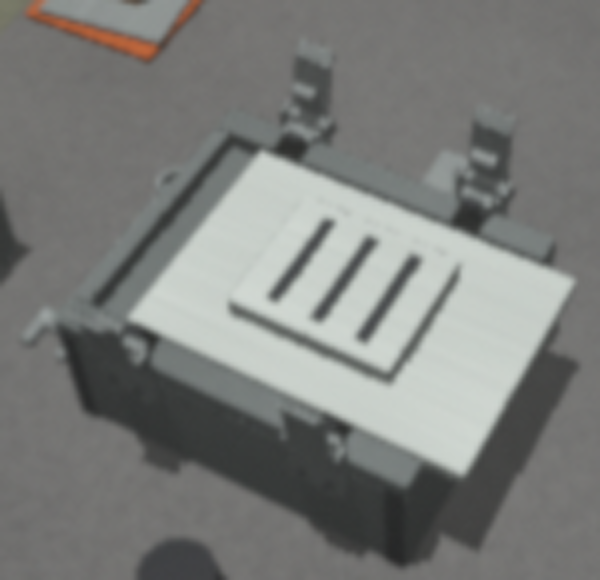

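Both crops show the lid slid out towards the robot, with its top edge at crop row 147 and a gap up to the stop at row 100. All four clips are upright. The two views disagree by about 5 mm in y. I'll compute the features in both.

Run:
```python
from h import *
t=np.load("pics/top0.npz"); s=np.load("pics/side0.npz")
tp=lambda a:np.array(a)/5+[222,140]-.4
sp=lambda a:np.array(a)/4+[215,155]-.4
def show(n,q): print(n,np.round(q[:,:2]*1000,1).tolist())
show("T rim FL FR NR NL",onplane(t,tp([(110,80),(477,80),(472,518),(101,515)]),.100))
show("T lid",onplane(t,tp([(148,147),(431,147),(431,563),(143,563)]),.098))
show("T field",onplane(t,tp([(202,237),(374,237),(372,441),(201,441)]),.114))
show("S lid",onplane(s,sp([(128,318),(262,152),(577,280),(465,475)]),.098))
show("S field FL,FR?,NR,NL",onplane(s,sp([(232,300),(303,198),(460,266),(390,374)]),.114))
show("S rim FL FR NR NL",onplane(s,sp([(62,315),(232,115),(553,240),(408,490)]),.1))
# field & lid via bright mask
for n,c in(("T",t),("S",s)):
    P=cloud(c); g=cv2.cvtColor(c["frame"],cv2.COLOR_BGR2GRAY)
    z=P[...,2]; C=np.array([.562,.094])
    m=(np.hypot(P[...,0]-C[0],P[...,1]-C[1])<.1)&(z>.107)&(z<.122)&(abs(P[...,1]-C[1])<.065)
    q=P[m]; print(n,"field",np.round(cv2.minAreaRect(np.float32(q[:,:2]*1000)),1) if 0 else cv2.minAreaRect(np.float32(q[:,:2]*1000)),"z",np.median(q[:,2]))
    for nm,dx,dy in(("NL",-65,120),("NR",-65,-120),("FL",65,120),("FR",65,-120)):
        m=(abs(P[...,0]-C[0]-dx/1e3)<.03)&(abs(P[...,1]-C[1]-dy/1e3)<.04)&(z>.125)
        q=P[m]; print(n,nm,len(q),"mean",q.mean(0).round(4),"zmax",np.percentile(q[:,2],[90,97]).round(4),"y",np.percentile(q[:,1],[5,95]).round(4),"x",np.percentile(q[:,0],[5,95]).round(4))
    for nm,x,y in(("weight",.565,.21),("bracket",.565,-.05)):
        pass
    m=(z>.012)&(z<.06)&(abs(P[...,0]-.56)<.16)&(abs(P[...,1]-C[1])>.13)&(abs(P[...,1]-C[1])<.28)
    nl,L,st,ce=cv2.connectedComponentsWithStats(m.astype(np.uint8))
    for i in range(1,nl):
        if st[i,4]>30: q=P[L==i]; print(n,"by",st[i,4],q.min(0).round(3),q.max(0).round(3))
```

```text
T rim FL FR NR NL [[685.2, 186.6], [679.0, -14.5], [441.2, -5.8], [448.1, 192.4]]
T lid [[647.6, 166.3], [643.0, 11.5], [418.0, 16.6], [422.0, 170.3]]
T field [[594.5, 134.8], [591.8, 42.5], [482.7, 45.7], [485.2, 136.4]]
S lid [[645.5, 169.7], [640.4, 18.5], [415.7, 23.8], [420.5, 175.9]]
S field FL,FR?,NR,NL [[589.3, 139.8], [589.9, 52.4], [479.6, 57.1], [482.6, 144.5]]
S rim FL FR NR NL [[681.1, 186.6], [674.0, 0.1], [440.4, 3.0], [444.1, 199.1]]
T field ((537.271728515625, 90.84303283691406), (92.1304702758789, 107.98495483398438), 88.4422378540039) z 0.11475941863160677
T NL 91 mean [0.5011 0.2031 0.1486] zmax [0.1632 0.1661] y [0.1933 0.21  ] x [0.4894 0.5122]
T NR 70 mean [ 0.4939 -0.0185  0.1524] zmax [0.1671 0.1703] y [-0.0268 -0.0083] x [0.4824 0.5046]
T FL 101 mean [0.6306 0.2034 0.151 ] zmax [0.1648 0.1688] y [0.192  0.2123] x [0.6194 0.6424]
T FR 78 mean [ 0.6234 -0.0256  0.1456] zmax [0.1609 0.1635] y [-0.0353 -0.014 ] x [0.6117 0.6337]
T by 234 [0.534 0.243 0.013] [0.58  0.291 0.036]
T by 41 [ 0.521 -0.119  0.016] [ 0.525 -0.079  0.048]
T by 218 [0.413 0.308 0.013] [0.463 0.374 0.035]
S field ((537.1565551757812, 96.90483093261719), (93.53004455566406, 110.13407135009766), 88.39096069335938) z 0.11255715698638735
S NL 99 mean [0.4987 0.2113 0.1442] zmax [0.1618 0.1639] y [0.2006 0.2169] x [0.4877 0.511 ]
S NR 145 mean [ 0.4926 -0.0143  0.1491] zmax [0.1635 0.1654] y [-0.0214 -0.0038] x [0.4813 0.5046]
S FL 94 mean [0.6281 0.2106 0.1469] zmax [0.1636 0.1649] y [0.1984 0.2192] x [0.6178 0.6412]
S FR 131 mean [ 0.6221 -0.0215  0.1432] zmax [0.1567 0.1585] y [-0.0298 -0.0095] x [0.6111 0.634 ]
S by 376 [0.533 0.25  0.012] [0.58  0.298 0.033]
S by 358 [0.411 0.314 0.012] [0.46  0.374 0.029]
```

Both views give a case centre of about (0.562, 0.093) and a yaw of about -1.6°. The lid is about 26 mm out, and the near face of the field is at x≈0.483. I'll align the tool to the case (tool x = -case x, tool y = case y) and move towards it with the fingers closing.

>>> jog_arm:
  series:
    - [[0,0,0,0,0,-0.14,0],[0,0,0,0,0,-0.14,0],[-26,-40,0,0,0,0,0],[-26,-40,0,0,0,0,0],[-26,-40,0,0,0,0,0],[-26,-40,0,0,0,0,0],[-26,-40,0,0,0,0,0],[-26,-40,0,0,0,0,0],[-26,-40,0,0,0,0,0],[-26,-40,0,0,0,0,0]]

```text
time_s: 1.1
eef_pos: [0.374, 0.2198, 0.2312]
eef_rot: [0.0, 0.015, 1.0, 0.0]
wrist_force: [-0.1, 0.5, 1.0]
opening: 0.002
grasp_force: 0.0
```

>>> jog_arm:
  series:
    - [[-28.5,-40.5,0,0,0,0,0],[-28.5,-40.5,0,0,0,0,0],[-28.5,-40.5,0,0,0,0,0],[0,0,25,0,0,0,0],[0,0,25,0,0,0,0],[0,0,25,0,0,0,0],[0,0,25,0,0,0,0],[0,0,20,0,0,0,0],[0,0,6,0,0,0,0],[0,0,0,0,0,0,0]]

```text
time_s: 2.1
eef_pos: [0.4546, 0.0976, 0.1045]
eef_rot: [-0.001, 0.015, 1.0, 0.0]
wrist_force: [0.3, 0.1, 0.5]
opening: -0.002
grasp_force: 0.0
```

Run:
```python
from bench import ctrl
import cv2,numpy as np
o=ctrl.get_obs(); print(o["eef_pos"],o["wrist_force"])
c=ctrl.camera("side"); i=cv2.resize(c["frame"][130:320,190:390],None,fx=3.0,fy=3.0,interpolation=cv2.INTER_CUBIC); cv2.imwrite("pics/s1.png",i)
```

```text
[0.4546297  0.09762703 0.10445101] [0.32545093 0.08200263 0.51467689]
```

View pics/s1.png

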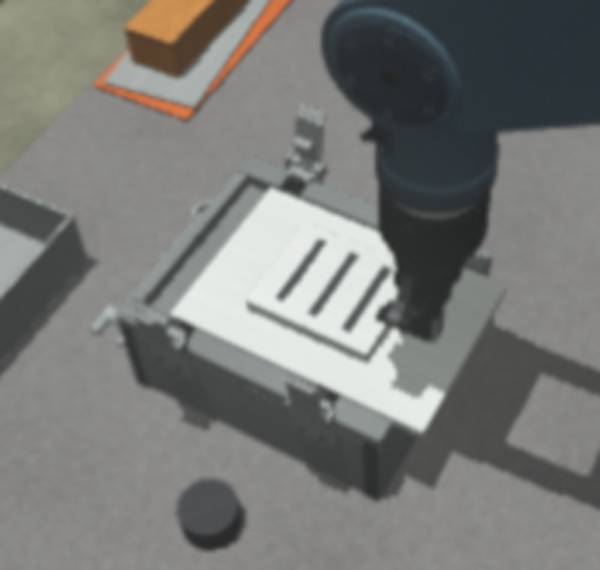

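The picture shows the closed fingers at (420,325), just short of the field's near face and centred on it. Now I push.

>>> jog_arm:
  series:
    - [[-4,0,0,0,0,0,0],[-4,0,0,0,0,0,0],[-4,0,0,0,0,0,0],[-4,0,0,0,0,0,0],[-4,0,0,0,0,0,0],[-4,0,0,0,0,0,0],[-4,0,0,0,0,0,0],[-3,0,0,0,0,0,0],[-2,0,0,0,0,0,0],[-1,0,0,0,0,0,0]]

```text
time_s: 3.15
eef_pos: [0.4896, 0.0966, 0.1052]
eef_rot: [-0.0, 0.015, 1.0, 0.0]
wrist_force: [-3.2, 1.1, 2.0]
opening: -0.001
grasp_force: 1.5
```

>>> jog_arm:
  series:
    - [[-1,0,0,0,0,0,0],[-1,0,0,0,0,0,0],[-1,0,0,0,0,0,0],[-0.5,0,0,0,0,0,0],[-0.5,0,0,0,0,0,0],[-0.5,0,0,0,0,0,0],[-0.5,0,0,0,0,0,0],[0,0,0,0,0,0,0],[0,0,0,0,0,0,0],[0,0,0,0,0,0,0]]

```text
time_s: 4.15
eef_pos: [0.4945, 0.0965, 0.1052]
eef_rot: [0.0, 0.015, 1.0, 0.0]
wrist_force: [-2.4, 0.5, -1.1]
opening: 0.002
grasp_force: 1.1
```

>>> jog_arm:
  series:
    - [[-0.4,0,0,0,0,0,0],[-0.4,0,0,0,0,0,0],[-0.4,0,0,0,0,0,0],[-0.3,0,0,0,0,0,0],[-0.3,0,0,0,0,0,0],[-0.2,0,0,0,0,0,0],[0,0,0,0,0,0,0],[0,0,0,0,0,0,0],[0,0,0,0,0,0,0],[0,0,0,0,0,0,0]]

```text
time_s: 5.15
eef_pos: [0.4965, 0.0964, 0.1052]
eef_rot: [-0.0, 0.015, 1.0, 0.0]
wrist_force: [-2.9, 0.6, -1.5]
opening: 0.002
grasp_force: 1.3
```

>>> jog_arm:
  series:
    - [[-0.4,0,0,0,0,0,0],[-0.4,0,0,0,0,0,0],[-0.4,0,0,0,0,0,0],[-0.3,0,0,0,0,0,0],[-0.3,0,0,0,0,0,0],[-0.2,0,0,0,0,0,0],[0,0,0,0,0,0,0],[0,0,0,0,0,0,0],[0,0,0,0,0,0,0],[0,0,0,0,0,0,0]]

```text
time_s: 6.15
eef_pos: [0.4974, 0.0964, 0.1052]
eef_rot: [-0.001, 0.015, 1.0, -0.0]
wrist_force: [-6.5, 0.8, 2.7]
opening: -0.0
grasp_force: 3.9
```

>>> jog_arm:
  series:
    - [[-0.4,0,0,0,0,0,0],[-0.4,0,0,0,0,0,0],[-0.4,0,0,0,0,0,0],[-0.3,0,0,0,0,0,0],[0,0,0,0,0,0,0],[0,0,0,0,0,0,0],[0,0,0,0,0,0,0],[0,0,0,0,0,0,0],[0,0,0,0,0,0,0],[0,0,0,0,0,0,0]]

```text
time_s: 7.15
eef_pos: [0.4975, 0.0964, 0.1052]
eef_rot: [-0.003, 0.015, 1.0, -0.0]
wrist_force: [-14.2, 0.6, 9.8]
opening: 0.003
grasp_force: 6.9
```

The lid is hard against its stop: 14 N with no movement, after about 25 mm of travel, as predicted. I'll back off and go to the outside of the near-left clip.

>>> jog_arm:
  series:
    - [[14,0,0,0,0,0,0],[0,0,-45,0,0,0,0],[0,0,-45,0,0,0,0],[0,0,-15,0,0,0,0],[-3,48,0,0,0,0,0],[-3,48,0,0,0,0,0],[-3,48,0,0,0,0,0],[0,0,35,0,0,0,0],[0,0,35,0,0,0,0],[0,0,0,0,0,0,0]]

```text
time_s: 8.15
eef_pos: [0.4967, 0.24, 0.1361]
eef_rot: [-0.003, 0.014, 1.0, -0.001]
wrist_force: [-1.1, -0.7, -0.4]
opening: -0.001
grasp_force: 0.0
```

Run:
```python
from bench import ctrl
from h import *
o=ctrl.get_obs(); print(o["eef_pos"],o["wrist_force"])
c=ctrl.camera("top"); P=cloud(c); q=P[145:265,225:335].reshape(-1,3)
k=q[(q[:,2]>.107)&(q[:,2]<.122)&(abs(q[:,1]-.09)<.06)&(abs(q[:,0]-.56)<.09)]; print("field",cv2.minAreaRect(np.float32(k[:,:2]*1000)))
i=cv2.resize(c["frame"][140:265,222:342],None,fx=4,fy=4,interpolation=cv2.INTER_CUBIC)
c=ctrl.camera("side"); j=cv2.resize(c["frame"][155:300,190:370],None,fx=2.2,fy=2.2,interpolation=cv2.INTER_CUBIC)
cv2.imwrite("pics/t2.png",i); cv2.imwrite("pics/s2.png",j)
w=np.zeros((500,800,3),np.uint8); w[:,:480]=i; w[:j.shape[0],480:800]=j[:, :320]; cv2.imwrite("pics/b2.png",w)
```

```text
[0.49666579 0.23997997 0.13611428] [-1.10784753 -0.72423218 -0.35004584]
field ((563.0237426757812, 90.46527099609375), (92.81427001953125, 110.749267578125), 88.59226989746094)
```

View pics/b2.png

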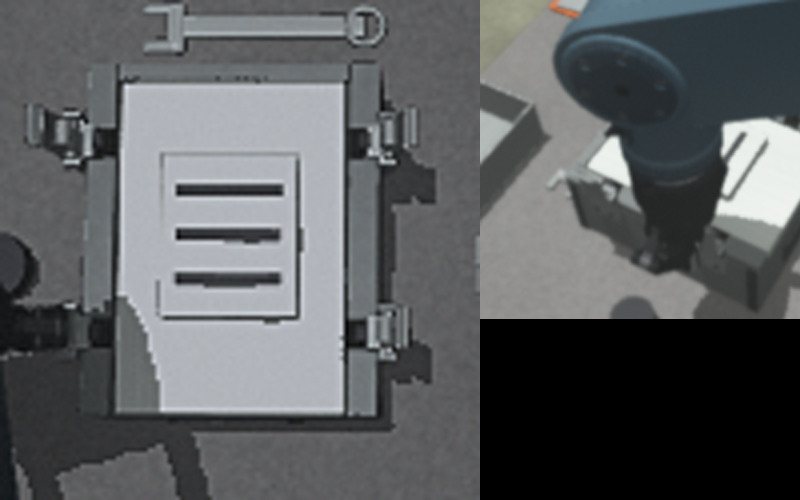

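The lid is home: the top view shows no gap at the far end (row 83). The fingers at (40,328) stand outside the near-left clip. I fold it inward.

>>> jog_arm:
  series:
    - [[-1,-7,0,0,0,0,0],[-1,-7,0,0,0,0,0],[-1,-7,0,0,0,0,0],[0,-7,0,0,0,0,0],[0,-7,0,0,0,0,0],[0,-7,0,0,0,0,0],[0,-7,0,0,0,0,0],[0,-7,0,0,0,0,0],[0,-7,0,0,0,0,0],[0,-4,0,0,0,0,0]]

```text
time_s: 9.25
eef_pos: [0.5002, 0.1725, 0.1402]
eef_rot: [-0.0, 0.015, 1.0, -0.0]
wrist_force: [-1.0, -0.3, -0.2]
opening: 0.001
grasp_force: 0.0
```

>>> jog_arm:
  series:
    - [[0,0,2,0,0,0,0],[0,0,2,0,0,0,0],[0,0,2,0,0,0,0],[0,0,2,0,0,0,0],[0,0,1,0,0,0,0],[0,0,1,0,0,0,0],[0,0,1,0,0,0,0],[0,0,1,0,0,0,0],[0,0,0.5,0,0,0,0],[0,0,0,0,0,0,0]]

```text
time_s: 10.25
eef_pos: [0.5009, 0.1732, 0.1286]
eef_rot: [0.001, 0.015, 1.0, -0.0]
wrist_force: [-0.8, -2.4, 5.9]
opening: 0.003
grasp_force: 2.8
```

>>> jog_arm:
  series:
    - [[0,0,0.5,0,0,0,0],[0,0,0.5,0,0,0,0],[0,0,0.5,0,0,0,0],[0,0,0.5,0,0,0,0],[0,0,0.5,0,0,0,0],[0,0,0.5,0,0,0,0],[0,0,0.5,0,0,0,0],[0,0,0.5,0,0,0,0],[0,0,0,0,0,0,0],[0,0,0,0,0,0,0]]

```text
time_s: 11.25
eef_pos: [0.5012, 0.1729, 0.1247]
eef_rot: [0.001, 0.015, 1.0, -0.0]
wrist_force: [-0.0, -3.2, 6.3]
opening: 0.003
grasp_force: 2.9
```

>>> jog_arm:
  series:
    - [[0,0,0.5,0,0,0,0],[0,0,0.5,0,0,0,0],[0,0,0.5,0,0,0,0],[0,0,0.5,0,0,0,0],[0,0,0.5,0,0,0,0],[0,0,0.5,0,0,0,0],[0,0,0.5,0,0,0,0],[0,0,0.5,0,0,0,0],[0,0,0,0,0,0,0],[0,0,0,0,0,0,0]]

```text
time_s: 12.25
eef_pos: [0.5007, 0.1733, 0.1199]
eef_rot: [0.0, 0.015, 1.0, 0.0]
wrist_force: [1.6, -1.1, 4.1]
opening: 0.0
grasp_force: 1.7
```

>>> jog_arm:
  series:
    - [[0,0,0.4,0,0,0,0],[0,0,0.4,0,0,0,0],[0,0,0.4,0,0,0,0],[0,0,0.4,0,0,0,0],[0,0,0.4,0,0,0,0],[0,0,0,0,0,0,0],[0,0,0,0,0,0,0],[0,0,0,0,0,0,0],[0,0,0,0,0,0,0],[0,0,0,0,0,0,0]]

```text
time_s: 13.25
eef_pos: [0.4999, 0.1733, 0.1175]
eef_rot: [-0.0, 0.015, 1.0, 0.0]
wrist_force: [0.9, 0.3, 0.8]
opening: -0.006
grasp_force: 0.0
```

>>> jog_arm:
  series:
    - [[0,0,0.4,0,0,0,0],[0,0,0.4,0,0,0,0],[0,0,0.4,0,0,0,0],[0,0,0.4,0,0,0,0],[0,0,0.4,0,0,0,0],[0,0,0.4,0,0,0,0],[0,0,0,0,0,0,0],[0,0,0,0,0,0,0],[0,0,0,0,0,0,0],[0,0,0,0,0,0,0]]

```text
time_s: 14.25
eef_pos: [0.5003, 0.1733, 0.1154]
eef_rot: [0.0, 0.015, 1.0, 0.0]
wrist_force: [0.5, 0.4, -0.3]
opening: 0.003
grasp_force: 0.0
```

>>> jog_arm:
  series:
    - [[0,0,0.5,0,0,0,0],[0,0,0.5,0,0,0,0],[0,0,0.5,0,0,0,0],[0,0,0.5,0,0,0,0],[0,0,0.5,0,0,0,0],[0,0,0,0,0,0,0],[0,0,0,0,0,0,0],[0,0,0,0,0,0,0],[0,0,0,0,0,0,0],[0,0,0,0,0,0,0]]

```text
time_s: 15.25
eef_pos: [0.5005, 0.1733, 0.114]
eef_rot: [0.0, 0.015, 1.0, -0.0]
wrist_force: [-4.2, -1.7, 9.8]
opening: 0.001
grasp_force: 4.8
```

That is a hard stop at z=0.114 with 9.8 N, after the catch force collapsed, so near-left is shut. Next is the far-right clip.

>>> jog_arm:
  series:
    - [[0,0,-49,0,0,0,0],[0,0,-49,0,0,0,0],[-21.5,-37.5,0,0,0,0,0],[-21.5,-37.5,0,0,0,0,0],[-21.5,-37.5,0,0,0,0,0],[-21.5,-37.5,0,0,0,0,0],[-21.5,-37.5,0,0,0,0,0],[-21.5,-37.5,0,0,0,0,0],[0,0,37,0,0,0,0],[0,0,37,0,0,0,0]]

```text
time_s: 16.25
eef_pos: [0.624, -0.0575, 0.137]
eef_rot: [0.002, 0.016, 1.0, -0.0]
wrist_force: [-0.3, -0.3, -0.7]
opening: -0.002
grasp_force: 0.0
```

Run:
```python
from bench import ctrl
from h import *
o=ctrl.get_obs(); print(o["eef_pos"],o["wrist_force"])
c=ctrl.camera("top")
i=cv2.resize(c["frame"][140:265,222:342],None,fx=4,fy=4,interpolation=cv2.INTER_CUBIC)
c=ctrl.camera("side"); j=cv2.resize(c["frame"][155:300,220:365],None,fx=2.2,fy=2.2,interpolation=cv2.INTER_CUBIC)
w=np.zeros((500,800,3),np.uint8); w[:,:480]=i; w[:j.shape[0],480:480+j.shape[1]]=j; cv2.imwrite("pics/b3.png",w)
```

```text
[ 0.62403822 -0.05752085  0.13702588] [-0.2671658  -0.27391955 -0.67017259]
```

View pics/b3.png

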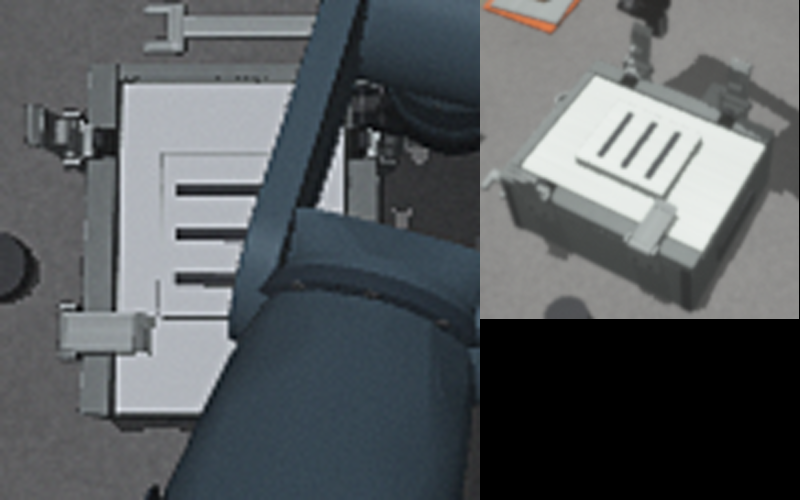

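The near-left clip lies flat at (105,333), and the fingers stand outside the far-right clip. Fold it.

>>> jog_arm:
  series:
    - [[0,8,0,0,0,0,0],[0,8,0,0,0,0,0],[0,8,0,0,0,0,0],[0,8,0,0,0,0,0],[0,8,0,0,0,0,0],[0,8,0,0,0,0,0],[0,8,0,0,0,0,0],[0,8,0,0,0,0,0],[0,7,0,0,0,0,0],[0,2,0,0,0,0,0]]

```text
time_s: 17.35
eef_pos: [0.6246, 0.0183, 0.1367]
eef_rot: [-0.0, 0.015, 1.0, -0.0]
wrist_force: [0.7, -2.4, -0.4]
opening: -0.002
grasp_force: 1.0
```

>>> jog_arm:
  series:
    - [[0,0,2,0,0,0,0],[0,0,2,0,0,0,0],[0,0,1,0,0,0,0],[0,0,1,0,0,0,0],[0,0,1,0,0,0,0],[0,0,1,0,0,0,0],[0,0,1,0,0,0,0],[0,0,0,0,0,0,0],[0,0,0,0,0,0,0],[0,0,0,0,0,0,0]]

```text
time_s: 18.35
eef_pos: [0.6253, 0.0186, 0.129]
eef_rot: [0.001, 0.015, 1.0, 0.001]
wrist_force: [-1.1, 4.6, 7.0]
opening: -0.002
grasp_force: 3.5
```

>>> jog_arm:
  series:
    - [[0,0,0.7,0,0,0,0],[0,0,0.7,0,0,0,0],[0,0,0.7,0,0,0,0],[0,0,0.7,0,0,0,0],[0,0,0.7,0,0,0,0],[0,0,0.7,0,0,0,0],[0,0,0.7,0,0,0,0],[0,0,0,0,0,0,0],[0,0,0,0,0,0,0],[0,0,0,0,0,0,0]]

```text
time_s: 19.35
eef_pos: [0.6255, 0.0179, 0.1238]
eef_rot: [0.001, 0.015, 1.0, 0.0]
wrist_force: [-0.0, 3.3, 5.8]
opening: 0.002
grasp_force: 2.4
```

>>> jog_arm:
  series:
    - [[0,0,0.5,0,0,0,0],[0,0,0.5,0,0,0,0],[0,0,0.5,0,0,0,0],[0,0,0.5,0,0,0,0],[0,0,0.5,0,0,0,0],[0,0,0.5,0,0,0,0],[0,0,0.5,0,0,0,0],[0,0,0.5,0,0,0,0],[0,0,0,0,0,0,0],[0,0,0,0,0,0,0]]

```text
time_s: 20.35
eef_pos: [0.6248, 0.0174, 0.1189]
eef_rot: [0.0, 0.015, 1.0, -0.0]
wrist_force: [2.0, 2.0, 3.1]
opening: -0.001
grasp_force: 1.5
```

>>> jog_arm:
  series:
    - [[0,0,0.5,0,0,0,0],[0,0,0.5,0,0,0,0],[0,0,0.5,0,0,0,0],[0,0,0.5,0,0,0,0],[0,0,0.5,0,0,0,0],[0,0,0.5,0,0,0,0],[0,0,0,0,0,0,0],[0,0,0,0,0,0,0],[0,0,0,0,0,0,0],[0,0,0,0,0,0,0]]

```text
time_s: 21.35
eef_pos: [0.6244, 0.0174, 0.1156]
eef_rot: [-0.0, 0.015, 1.0, -0.0]
wrist_force: [0.5, -0.2, 0.4]
opening: -0.003
grasp_force: 0.0
```

Snapped. Continue until the stop is felt.

>>> jog_arm:
  series:
    - [[0,0,0.5,0,0,0,0],[0,0,0.5,0,0,0,0],[0,0,0.5,0,0,0,0],[0,0,0.5,0,0,0,0],[0,0,0.5,0,0,0,0],[0,0,0,0,0,0,0],[0,0,0,0,0,0,0],[0,0,0,0,0,0,0],[0,0,0,0,0,0,0],[0,0,0,0,0,0,0]]

```text
time_s: 22.35
eef_pos: [0.6247, 0.0175, 0.1135]
eef_rot: [0.0, 0.015, 1.0, -0.0]
wrist_force: [-0.2, 0.5, -0.9]
opening: -0.003
grasp_force: 0.0
```

>>> jog_arm:
  series:
    - [[0,0,0.5,0,0,0,0],[0,0,0.5,0,0,0,0],[0,0,0.5,0,0,0,0],[0,0,0.5,0,0,0,0],[0,0,0.5,0,0,0,0],[0,0,0,0,0,0,0],[0,0,0,0,0,0,0],[0,0,0,0,0,0,0],[0,0,0,0,0,0,0],[0,0,0,0,0,0,0]]

```text
time_s: 23.35
eef_pos: [0.6248, 0.0175, 0.1119]
eef_rot: [0.0, 0.015, 1.0, -0.0]
wrist_force: [-2.9, -0.4, 6.4]
opening: -0.0
grasp_force: 3.1
```

>>> jog_arm:
  series:
    - [[0,0,0.4,0,0,0,0],[0,0,0.4,0,0,0,0],[0,0,0,0,0,0,0],[0,0,0,0,0,0,0],[0,0,0,0,0,0,0],[0,0,0,0,0,0,0],[0,0,0,0,0,0,0],[0,0,0,0,0,0,0],[0,0,0,0,0,0,0],[0,0,0,0,0,0,0]]

```text
time_s: 24.35
eef_pos: [0.6249, 0.0175, 0.1117]
eef_rot: [0.0, 0.015, 1.0, -0.0]
wrist_force: [-4.1, 0.8, 8.8]
opening: -0.0
grasp_force: 4.9
```

Far-right is shut with a hard stop at z=0.1117. Now the near-right clip.

>>> jog_arm:
  series:
    - [[0,0,-49,0,0,0,0],[0,0,-49,0,0,0,0],[32.5,-19,0,0,0,0,0],[32.5,-19,0,0,0,0,0],[32.5,-19,0,0,0,0,0],[32.5,-19,0,0,0,0,0],[0,0,0,0,0,0,0],[0,0,35,0,0,0,0],[0,0,34,0,0,0,0],[0,0,0,0,0,0,0]]

```text
time_s: 25.35
eef_pos: [0.4895, -0.0533, 0.1351]
eef_rot: [-0.004, 0.015, 1.0, 0.001]
wrist_force: [-0.5, -0.1, -0.4]
opening: 0.003
grasp_force: 0.0
```

>>> jog_arm:
  series:
    - [[-2,8,-2,0,0,0,0],[-2,8,-1,0,0,0,0],[0,8,0,0,0,0,0],[0,8,0,0,0,0,0],[0,8,0,0,0,0,0],[0,8,0,0,0,0,0],[0,8,0,0,0,0,0],[0,8,0,0,0,0,0],[0,7,0,0,0,0,0],[0,2,0,0,0,0,0]]

```text
time_s: 26.35
eef_pos: [0.4985, 0.0192, 0.1421]
eef_rot: [-0.0, 0.015, 1.0, 0.0]
wrist_force: [0.8, -0.9, -0.4]
opening: 0.002
grasp_force: 0.5
```

>>> jog_arm:
  series:
    - [[0,0,2,0,0,0,0],[0,0,2,0,0,0,0],[0,0,1,0,0,0,0],[0,0,1,0,0,0,0],[0,0,1,0,0,0,0],[0,0,1,0,0,0,0],[0,0,0,0,0,0,0],[0,0,0,0,0,0,0],[0,0,0,0,0,0,0],[0,0,0,0,0,0,0]]

```text
time_s: 27.35
eef_pos: [0.499, 0.0182, 0.1346]
eef_rot: [0.0, 0.015, 1.0, -0.0]
wrist_force: [-0.1, 0.9, 5.3]
opening: 0.0
grasp_force: 2.2
```

>>> jog_arm:
  series:
    - [[0,0,0.7,0,0,0,0],[0,0,0.7,0,0,0,0],[0,0,0.7,0,0,0,0],[0,0,0.7,0,0,0,0],[0,0,0.7,0,0,0,0],[0,0,0.7,0,0,0,0],[0,0,0.7,0,0,0,0],[0,0,0,0,0,0,0],[0,0,0,0,0,0,0],[0,0,0,0,0,0,0]]

```text
time_s: 28.35
eef_pos: [0.4993, 0.0186, 0.1299]
eef_rot: [0.001, 0.015, 1.0, 0.0]
wrist_force: [1.1, 3.1, 7.2]
opening: -0.004
grasp_force: 2.7
```

>>> jog_arm:
  series:
    - [[0,0,0.5,0,0,0,0],[0,0,0.5,0,0,0,0],[0,0,0.5,0,0,0,0],[0,0,0.5,0,0,0,0],[0,0,0.5,0,0,0,0],[0,0,0.5,0,0,0,0],[0,0,0.5,0,0,0,0],[0,0,0.5,0,0,0,0],[0,0,0,0,0,0,0],[0,0,0,0,0,0,0]]

```text
time_s: 29.35
eef_pos: [0.4991, 0.0184, 0.1256]
eef_rot: [0.001, 0.015, 1.0, 0.0]
wrist_force: [1.6, 2.4, 4.8]
opening: 0.001
grasp_force: 2.2
```

>>> jog_arm:
  series:
    - [[0,0,0.5,0,0,0,0],[0,0,0.5,0,0,0,0],[0,0,0.5,0,0,0,0],[0,0,0.5,0,0,0,0],[0,0,0.5,0,0,0,0],[0,0,0.5,0,0,0,0],[0,0,0,0,0,0,0],[0,0,0,0,0,0,0],[0,0,0,0,0,0,0],[0,0,0,0,0,0,0]]

```text
time_s: 30.35
eef_pos: [0.4983, 0.0182, 0.122]
eef_rot: [-0.0, 0.015, 1.0, -0.0]
wrist_force: [0.4, 0.5, 0.2]
opening: 0.0
grasp_force: 0.1
```

>>> jog_arm:
  series:
    - [[0,0,0.5,0,0,0,0],[0,0,0.5,0,0,0,0],[0,0,0.5,0,0,0,0],[0,0,0.5,0,0,0,0],[0,0,0.5,0,0,0,0],[0,0,0.5,0,0,0,0],[0,0,0,0,0,0,0],[0,0,0,0,0,0,0],[0,0,0,0,0,0,0],[0,0,0,0,0,0,0]]

```text
time_s: 31.35
eef_pos: [0.4987, 0.0182, 0.1193]
eef_rot: [0.0, 0.015, 1.0, -0.0]
wrist_force: [-0.6, -0.4, -0.5]
opening: -0.001
grasp_force: 0.0
```

>>> jog_arm:
  series:
    - [[0,0,0.5,0,0,0,0],[0,0,0.5,0,0,0,0],[0,0,0.5,0,0,0,0],[0,0,0.5,0,0,0,0],[0,0,0.5,0,0,0,0],[0,0,0,0,0,0,0],[0,0,0,0,0,0,0],[0,0,0,0,0,0,0],[0,0,0,0,0,0,0],[0,0,0,0,0,0,0]]

```text
time_s: 32.35
eef_pos: [0.4988, 0.0183, 0.1177]
eef_rot: [0.0, 0.015, 1.0, -0.0]
wrist_force: [-2.5, 0.6, 8.7]
opening: -0.001
grasp_force: 4.2
```

Near-right is shut with a hard stop at z=0.1177. The far-left clip is last.

>>> jog_arm:
  series:
    - [[0,0,-49,0,0,0,0],[0,0,-49,0,0,0,0],[-20.5,37.5,0,0,0,0,0],[-20.5,37.5,0,0,0,0,0],[-20.5,37.5,0,0,0,0,0],[-20.5,37.5,0,0,0,0,0],[-20.5,37.5,0,0,0,0,0],[-20.5,37.5,0,0,0,0,0],[0,0,38,0,0,0,0],[0,0,38,0,0,0,0]]

```text
time_s: 33.35
eef_pos: [0.6297, 0.2413, 0.1388]
eef_rot: [0.002, 0.014, 1.0, 0.0]
wrist_force: [-0.1, -0.1, -0.1]
opening: 0.003
grasp_force: 0.0
```

>>> jog_arm:
  series:
    - [[0,-8,0,0,0,0,0],[0,-8,0,0,0,0,0],[0,-8,0,0,0,0,0],[0,-8,0,0,0,0,0],[0,-8,0,0,0,0,0],[0,-8,0,0,0,0,0],[0,-8,0,0,0,0,0],[0,-8,0,0,0,0,0],[0,-6,0,0,0,0,0],[0,-2,0,0,0,0,0]]

```text
time_s: 34.35
eef_pos: [0.6261, 0.1671, 0.1387]
eef_rot: [-0.0, 0.015, 1.0, 0.0]
wrist_force: [0.0, 3.0, -0.2]
opening: 0.0
grasp_force: 1.3
```

>>> jog_arm:
  series:
    - [[0,0,2,0,0,0,0],[0,0,2,0,0,0,0],[0,0,1,0,0,0,0],[0,0,1,0,0,0,0],[0,0,1,0,0,0,0],[0,0,1,0,0,0,0],[0,0,0,0,0,0,0],[0,0,0,0,0,0,0],[0,0,0,0,0,0,0],[0,0,0,0,0,0,0]]

```text
time_s: 35.35
eef_pos: [0.6269, 0.1672, 0.1319]
eef_rot: [0.001, 0.015, 1.0, -0.001]
wrist_force: [-0.9, -1.6, 6.5]
opening: -0.002
grasp_force: 2.6
```

>>> jog_arm:
  series:
    - [[0,0,0.7,0,0,0,0],[0,0,0.7,0,0,0,0],[0,0,0.7,0,0,0,0],[0,0,0.7,0,0,0,0],[0,0,0.7,0,0,0,0],[0,0,0.7,0,0,0,0],[0,0,0.7,0,0,0,0],[0,0,0,0,0,0,0],[0,0,0,0,0,0,0],[0,0,0,0,0,0,0]]

```text
time_s: 36.35
eef_pos: [0.6271, 0.167, 0.1268]
eef_rot: [0.001, 0.015, 1.0, -0.001]
wrist_force: [-0.4, -2.3, 6.1]
opening: 0.002
grasp_force: 2.3
```

>>> jog_arm:
  series:
    - [[0,0,0.5,0,0,0,0],[0,0,0.5,0,0,0,0],[0,0,0.5,0,0,0,0],[0,0,0.5,0,0,0,0],[0,0,0.5,0,0,0,0],[0,0,0.5,0,0,0,0],[0,0,0.5,0,0,0,0],[0,0,0.5,0,0,0,0],[0,0,0,0,0,0,0],[0,0,0,0,0,0,0]]

```text
time_s: 37.35
eef_pos: [0.6257, 0.1678, 0.1214]
eef_rot: [-0.001, 0.015, 1.0, 0.0]
wrist_force: [0.6, -0.0, 1.2]
opening: -0.0
grasp_force: 0.5
```

>>> jog_arm:
  series:
    - [[0,0,0.5,0,0,0,0],[0,0,0.5,0,0,0,0],[0,0,0.5,0,0,0,0],[0,0,0.5,0,0,0,0],[0,0,0.5,0,0,0,0],[0,0,0,0,0,0,0],[0,0,0,0,0,0,0],[0,0,0,0,0,0,0],[0,0,0,0,0,0,0],[0,0,0,0,0,0,0]]

```text
time_s: 38.35
eef_pos: [0.6262, 0.1675, 0.1194]
eef_rot: [0.0, 0.015, 1.0, 0.0]
wrist_force: [-0.4, 0.3, 0.5]
opening: -0.002
grasp_force: 0.0
```

>>> jog_arm:
  series:
    - [[0,0,0.5,0,0,0,0],[0,0,0.5,0,0,0,0],[0,0,0.5,0,0,0,0],[0,0,0.5,0,0,0,0],[0,0,0.5,0,0,0,0],[0,0,0,0,0,0,0],[0,0,0,0,0,0,0],[0,0,0,0,0,0,0],[0,0,0,0,0,0,0],[0,0,0,0,0,0,0]]

```text
time_s: 39.35
eef_pos: [0.6263, 0.1676, 0.1175]
eef_rot: [0.0, 0.015, 1.0, -0.0]
wrist_force: [-1.6, -0.6, 6.1]
opening: -0.001
grasp_force: 2.7
```

>>> jog_arm:
  series:
    - [[0,0,0.4,0,0,0,0],[0,0,0.4,0,0,0,0],[0,0,0,0,0,0,0],[0,0,0,0,0,0,0],[0,0,0,0,0,0,0],[0,0,0,0,0,0,0],[0,0,0,0,0,0,0],[0,0,0,0,0,0,0],[0,0,0,0,0,0,0],[0,0,0,0,0,0,0]]

```text
time_s: 40.35
eef_pos: [0.6263, 0.1675, 0.1173]
eef_rot: [0.0, 0.015, 1.0, -0.0]
wrist_force: [-4.7, -1.0, 9.1]
opening: 0.002
grasp_force: 4.4
```

Far-left is at its hard stop as well. I'll raise the arm, move clear and check.

>>> jog_arm:
  series:
    - [[0,0,-40,0,0,0,0],[0,0,-45,0,0,0,0],[0,0,-30,0,0,0,0],[20,35,0,0,0,0,0],[20,35,0,0,0,0,0],[20,35,0,0,0,0,0],[20,35,0,0,0,0,0],[20,35,0,0,0,0,0],[0,0,0,0,0,0,0],[0,0,0,0,0,0,0]]

```text
time_s: 41.35
eef_pos: [0.5309, 0.3462, 0.2307]
eef_rot: [0.0, 0.014, 1.0, -0.0]
wrist_force: [-0.4, -1.0, 0.9]
opening: -0.0
grasp_force: 0.0
```

Run:
```python
from bench import ctrl
from h import *
o=ctrl.get_obs(); print(o["eef_pos"],o["wrist_force"],o["time_s"])
c=ctrl.camera("top"); P=cloud(c)
q=P[145:265,225:335].reshape(-1,3); print("above .126:",(q[:,2]>.126).sum())
k=q[(q[:,2]>.107)&(q[:,2]<.122)&(abs(q[:,1]-.09)<.05)&(abs(q[:,0]-.56)<.09)]; print("field",cv2.minAreaRect(np.float32(k[:,:2]*1000)))
for n,x,y,s in(("NL",.5,.203,-1),("NR",.494,-.015,1),("FL",.63,.203,-1),("FR",.624,-.018,1)):
    print(n,[round(float(np.median(q[(abs(q[:,0]-x)<.009)&(abs(q[:,1]-y-s*d)<.004)&(q[:,2]>.09)][:,2])),4) for d in(.02,.03,.04,.048)])
cv2.imwrite("pics/f.png",cv2.resize(c["frame"][130:280,190:370],None,fx=4,fy=4,interpolation=cv2.INTER_CUBIC))
```

```text
[0.53090423 0.3461913  0.23073891] [-0.35315663 -1.02509883  0.90676884] 41.35
above .126: 3
field ((563.088134765625, 90.4590835571289), (92.76455688476562, 111.12832641601562), 88.28536987304688)
NL [0.1152, 0.1147, 0.1151, 0.1151]
NR [0.1195, 0.1171, 0.1196, 0.121]
FL [0.1183, 0.1179, 0.1193, 0.1171]
FR [0.1122, 0.1117, 0.1126, 0.1135]
```

View pics/f.png

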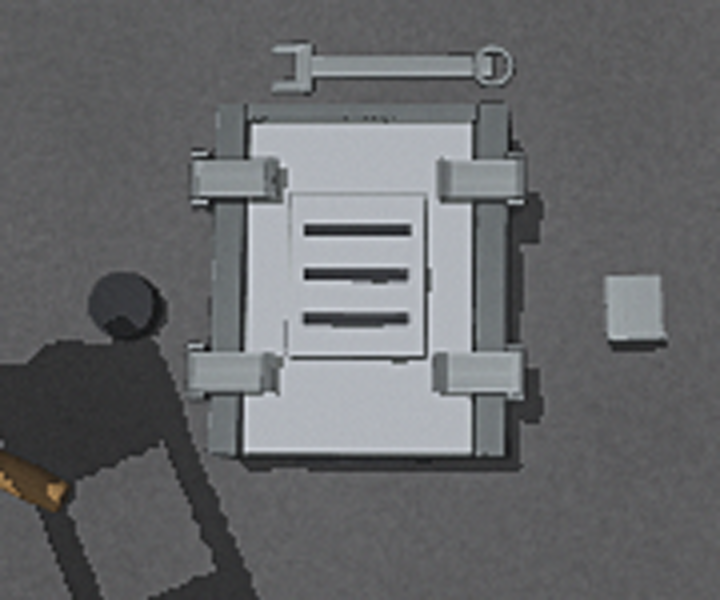

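The picture shows the lid home (far edge at row 123) and all four clips flat, at (235,178), (482,180), (233,370) and (480,372). Their depth profiles are level. The wrench, weight and bracket are where they were. I'm handing in.

```bash
python3 -c "
from bench import ctrl
print(ctrl.hand_in())"
```

```text
the job is handed in; nothing more can be done
None
```

I handed the job in at about 41 s: the lid is home against its stop and all four clips snapped shut, near-left then far-right, then near-right and far-left; felt force stayed under about 18 N at every reading, the wrench, weight and bracket look unmoved, and the hand-in returned no verdict.

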